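# Complete the inspection carrier and hold it up level

### The job

Take the loose long blank (the one that matches the blank already on the carrier) out of the aluminium tray and lay it lengthwise, centred, along the empty narrow ledge of the carrier, setting it down rather than dropping it, and let go of it. Then lift the carrier by its bar handle, keeping it level, to about 12 cm clear of the bench, and finish while still holding it there, steady and level, with both blanks resting on their ledges. Leave the short blank, the ring and the gas detector where they are.

Things in the scene. Friction and masses are not known exactly. Their poses are not given: they have to be found in the camera images.
- blank: the loose long blank: flat polished steel bar with half-round ends, 80 long (its x) x 22 wide (its y) x 10 thick, about 90 g, lying flat in the tray in one of three places. Origin: centre of its underside; z up. The two halves are alike.
- mate: an identical long blank (80 x 22 x 10) that already lies along one ledge of the carrier, only resting there. Origin: centre of its underside.
- carrier: loose carrier, about 450 g, on the bench at any yaw: aluminium base 130 (x) x 150 (y) x 6; two narrow black ledges, 100 long (x) x 16 wide, flat tops 35 above the bench, at y = +60 and -60; in the middle a black bar handle along x, 100 long x 14 wide, 78 to 102 above the bench, on two thin posts at x = +-42. Balanced about mid-handle when loaded. Origin: centre of its underside.
- handle (a point): middle of the bar handle, 90 above the carrier's underside; axes as the carrier's (bar along x, pinch it across y)
- ledge_empty (a point): centre of the flat top of the empty ledge, carrier y = -60, 35 above the underside; ledge runs along x; axes as the carrier's
- ledge_full (a point): the same for the ledge at carrier y = +60, where the other long blank lies at the start
- tray: fixed shallow aluminium tray, 200 (x) x 290 (y), outer height 15, walls and floor 3 thick, holding the loose blank, the short blank and the ring in a row along its y, about 75 apart, in any order. Origin: centre of its underside.
- short_blank: bystander: short steel bar of the same make, 44 x 22 x 10, in the tray. Origin: centre of its underside.
- rosette: bystander: flat steel ring, 36 across, hole 18, 8 high, in the tray. Origin: centre of its underside.
- detector: bystander: orange gas detector, 36 (x) x 62 (y) x about 137 high, standing on the bench on the far side, beyond the work; a fixed blue bin 60 high stands beyond too, far right. Origin: centre of its underside.
Things that resemble listed ones, but are neither listed nor needed, are in the scene too. What is shaped like the blank but pink is not meant.

How it is judged:
By the outcome, as a careful person would: the job done as asked, in the order asked, and still so for the second after the job is handed in, while the arm keeps its last pose, push and grip.
It also fails if it takes over 58 s, if anything falls off the work surface, if the arm or the gripper's body presses on something with over 40 N, if the wrist force passes 120 N, or if a joint passes its speed limit or range.

### The arm

A 6-joint arm with a two-finger parallel gripper is mounted at the origin on the work surface. World frame = base frame: x ahead of the robot, y to its left, z up, the work surface at z = 0. Lengths are in m, angles in degrees, forces in N, time in s.
With the tool pointing down it reaches from about 0.325 to 0.775 m from the base axis. Payload 5.5 kg.
Tool frame: the origin (TCP) lies at the centre of the arm's flange, where the gripper is bolted on; the fingertips stand 182 mm ahead of it and the grasp point (between the pads) lies 163 mm ahead of it; z points along the fingers, y is the line along which they close (so a half turn about z gives the same grasp; the last joint's range is limited). The gripper opens to 88 mm and grips with 3 to 60 N. Pads are 20 mm wide; open, the fingers measure 115 mm over their backs; the gripper's body (75 mm by 178 mm) begins 61 mm behind the grasp point.
Start: joints at [64.819, 5.22, 70.514, -0, 104.267, -3.249], TCP at [0.224, 0.557, 0.405] pointing down, gripper open.
Joint ranges: [-164.24, 164.24], [-49.07, 125.15], [9.68, 141.18], [-86.29, 266.29], [3.28, 154.24], [-151.56, 151.56]. Speed limits (degrees/s): [147.25, 147.25, 172.46, 180, 180, 180].

### API

Orientations are given as [roll, pitch, yaw] about the fixed x, y, z axes, in that order (R = Rz(yaw) Ry(pitch) Rx(roll)).
In Python, from station import r gives the robot as it stands. The module is installed in compiled form; this text tells all that it offers. Calls block until the motion is done:
- r.reach(position, orientation): joint-space move of the TCP to a pose.
- r.servo_line(position, rotation=None, speed=0.15): straight line of the TCP; rotation=None keeps the orientation; speed is the mean speed in m/s.
- r.move_joints(angles): joint-space move.
- r.let_go() and r.grab(squeeze=None): open the fingers fully, or close them until they stop; squeeze is the grip in N (None keeps the last).
- r.wait(seconds).
- r.inverse_kinematics(position, orientation): joint angles nearest the present ones, or None.
- r.sense(): the state.
- r.snapshot(name): name is "scene" or "top"; returns a dict with "frame" (400x640x3 uint8, red, green, blue), "fx", "fy", "cx", "cy" (pixels), "R" (3x3) and "t" (3): a world point X has camera coordinates R X + t. Camera axes: x right, y down, z forward; pixel columns grow to the right and rows downward; lengths in m; the calibration is good to about 2 mm. A picture is of the moment at which its call begins. There is no depth.
A pose or a line that the arm cannot do raises r.IKError and nothing moves.
- r.hand_in(): hands the job in; it is judged then, once.
The state is a dict: "clock": time; "joints": joint angles; "joint_vel": joint speeds; "joint_torque": joint torques, N m; "tcp_pos": TCP position; "orientation": TCP orientation; "contact_force": force on the tool from outside, world axes, zero at the start; "torque": the same for the moment, N m; "opening": finger opening in m; "gripper_force": force on a finger pad.
Only numpy, scipy, OpenCV 4.12 (cv2) and the standard library are available. Lean on these libraries where they do the work, as an engineer would, in place of code of your own. Each camera call takes 0.05 s, during which the arm holds its last target. There are 200 camera calls.

## Working session

There is one attempt and no reset: what is moved stays moved. The work goes in short steps, each a Python script; the robot and the scene stay as the last script left them, time stands still between calls to the robot, and variables do not carry over. Pictures are saved under pics/ and viewed, at most 10 in all, crops included, and the job is handed in when it is done.

```bash
mkdir -p pics
cat > h.py <<'E'
import numpy as np, cv2
from station import r
def snap(n,f):
    s=r.snapshot(n); cv2.imwrite(f,s["frame"][:,:,::-1]); return s
def ray(s,u,v,z):
    R=np.array(s["R"]);t=np.array(s["t"]);c=-R.T@t
    d=R.T@np.array([(u-s["cx"])/s["fx"],(v-s["cy"])/s["fy"],1]); return c+d*(z-c[2])/d[2]
def proj(s,X):
    p=np.array(s["R"])@np.array(X)+np.array(s["t"]); return [s["fx"]*p[0]/p[2]+s["cx"],s["fy"]*p[1]/p[2]+s["cy"]]
E
python3 - <<'E'
from h import *
import pickle
d={}
for n in("top","scene"):
    s=snap(n,f"pics/{n}0.png"); d[n]=s; print(n,s["fx"],s["cx"],s["cy"],-np.array(s["R"]).T@np.array(s["t"]),np.array(s["R"]).round(2).tolist())
pickle.dump(d,open("s0.pkl","wb")); print(r.sense()["clock"])
E
```

```text
top 406.3853994267209 320.6668362698805 203.92204121350701 [0.44477099 0.03477368 0.84841505] [[-0.02, -1.0, 0.01], [-0.99, 0.02, -0.17], [0.17, -0.01, -0.99]]
scene 494.17402465606744 319.5988990873292 194.02071403102443 [1.04296056 0.55850577 0.6701187 ] [[-0.76, 0.65, 0.0], [0.4, 0.48, -0.78], [-0.51, -0.59, -0.63]]
0.1
```

View pics/top0.png

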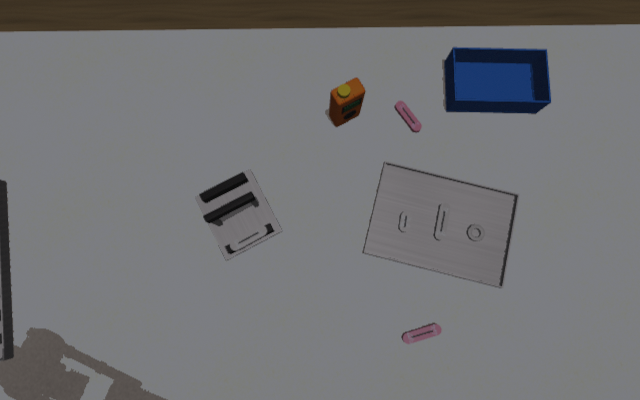

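View pics/scene0.png

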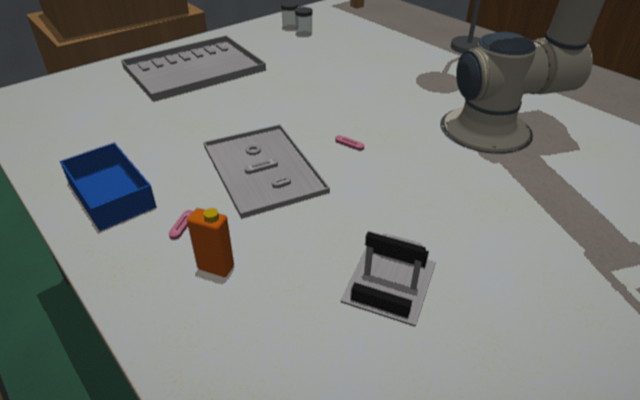

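The top view shows the carrier near (240,213): empty ledge at (224,187), handle at (230,207), and the mate on its ledge at (250,240). In the tray (441,222), the long blank is in the middle at (441,221), the short blank at (404,221) and the ring at (476,232). I'll enlarge both areas and measure them.

Run:
```python
from h import *
import pickle
d=pickle.load(open("s0.pkl","rb")); s=d["top"]; f=s["frame"]
a=cv2.resize(f[160:270,185:295],None,fx=3.6,fy=3.6,interpolation=cv2.INTER_CUBIC)
b=cv2.resize(f[185:255,390:500],None,fx=3.6,fy=3.6,interpolation=cv2.INTER_CUBIC)
b=cv2.convertScaleAbs(b,alpha=1.4); b=cv2.copyMakeBorder(b,0,a.shape[0]-b.shape[0],0,0,cv2.BORDER_CONSTANT)
cv2.imwrite("pics/crop0.png",np.hstack([a,b])[:,:,::-1])
for n in d:
    s=d[n];g=s["frame"].max(2)
    m=(g<45).astype(np.uint8)
    if n=="top": m[:, :190]=0; m[:,290:]=0;m[:165]=0;m[265:]=0
    else: m[:225]=0;m[:,:335]=0;m[325:]=0;m[:,440:]=0
    for c in cv2.findContours(m,0,1)[0]:
        if cv2.contourArea(c)>15: 
            R=cv2.minAreaRect(c); print(n,cv2.contourArea(c),np.round(cv2.boxPoints(R),1).tolist())
```

```text
top 23.0 [[224.0, 248.0], [227.5, 244.5], [234.0, 251.0], [230.5, 254.5]]
top 33.0 [[262.3999938964844, 226.8000030517578], [269.6000061035156, 223.1999969482422], [273.20001220703125, 230.39999389648438], [266.0, 234.0]]
top 481.5 [[203.39999389648438, 215.89999389648438], [251.0, 191.10000610351562], [258.1000061035156, 204.6999969482422], [210.5, 229.5]]
top 445.0 [[199.39999389648438, 193.8000030517578], [243.0, 172.0], [247.60000610351562, 181.1999969482422], [204.0, 203.0]]
scene 964.5 [[348.5, 298.6000061035156], [353.8999938964844, 282.1000061035156], [412.20001220703125, 301.0], [406.8999938964844, 317.6000061035156]]
scene 1011.0 [[362.5, 249.39999389648438], [367.6000061035156, 231.5], [429.0, 249.0], [423.8999938964844, 267.0]]
```

View pics/crop0.png

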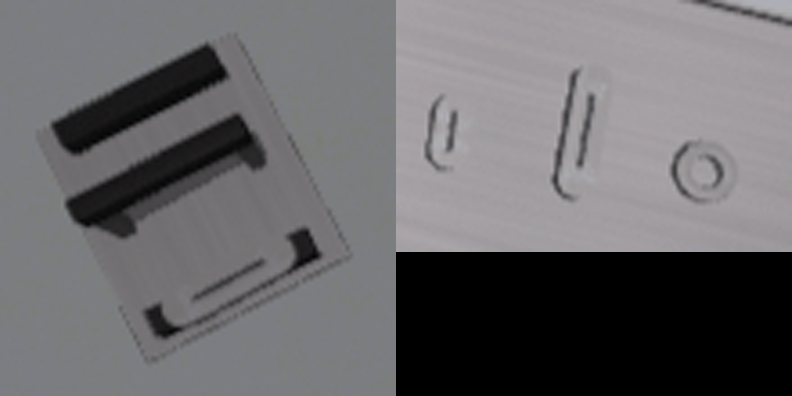

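The enlarged crop shows the mate lying along the lower ledge, with its groove centred on it. The carrier base corners are at crop (235,33), (351,256), (151,362) and (37,133). The loose blank's groove is centred at crop (588,130), which is about full-frame (443.3,221.1).

Run:
```python
from h import *
import pickle
d=pickle.load(open("s0.pkl","rb")); s=d["top"]; f=s["frame"]; q=d["scene"]
P=[ray(s,185+x/3.6-.4,160+y/3.6-.4,.006) for x,y in[(235,33),(351,256),(151,362),(37,133)]]
P=np.array(P)[:,:2]; TR,Rr,B,L=P
print("sides",[round(np.linalg.norm(a-b),4) for a,b in((TR,Rr),(Rr,B),(B,L),(L,TR))])
yv=(Rr-TR)+(B-L); c=P.mean(0); yv/=np.linalg.norm(yv)
xv=np.array([yv[1],-yv[0]]); yaw=np.degrees(np.arctan2(xv[1],xv[0]))
print("carrier",c,yaw, np.degrees(np.arctan2(*( (L-TR)+(B-Rr))[::-1])))
W=lambda x,y,z:[*(c+x*xv+y*yv),z]
for n,p in(("top",s),("scene",q)):
    print(n,"handle top corners",np.round([proj(p,W(a*.05,b*.007,.102)) for a,b in((1,1),(1,-1),(-1,-1),(-1,1))],1).tolist(),
     "ledge",np.round([proj(p,W(a*.05,-.06+b*.008,.035)) for a,b in((1,1),(1,-1),(-1,-1),(-1,1))],1).tolist())
g=f.mean(2)
# groove of the loose blank
def groove(box):
    u0,u1,v0,v1=box; k=g[v0:v1,u0:u1]; w=np.clip(np.median(k)-12-k,0,None)
    print(np.round(k[::2]).astype(int).tolist()) 
groove((434,453,203,242))
```

```text
sides [np.float64(0.15), np.float64(0.1281), np.float64(0.1506), np.float64(0.1288)]
carrier [0.57023694 0.19632008] 117.11773905866269 116.99781475602958
top handle top corners [[205.8, 222.0], [202.5, 215.4], [250.9, 190.4], [254.3, 196.9]] ledge [[202.1, 200.6], [198.7, 193.8], [242.8, 171.3], [246.3, 178.0]]
scene handle top corners [[425.8, 246.0], [423.8, 251.8], [364.4, 235.0], [367.0, 229.7]] ledge [[411.7, 299.3], [409.2, 306.7], [350.2, 287.9], [353.4, 281.1]]
[[112, 113, 114, 114, 115, 115, 115, 105, 114, 113, 111, 110, 112, 112, 114, 115, 115, 115, 114], [112, 112, 113, 114, 95, 63, 77, 109, 115, 111, 109, 110, 111, 110, 111, 112, 116, 117, 116], [114, 112, 114, 113, 71, 51, 108, 116, 113, 112, 112, 112, 112, 110, 111, 110, 114, 115, 115], [115, 115, 116, 116, 66, 76, 109, 117, 112, 114, 116, 115, 114, 121, 114, 112, 114, 114, 115], [116, 116, 116, 95, 51, 98, 112, 115, 116, 87, 77, 104, 120, 115, 111, 111, 115, 115, 116], [116, 116, 117, 71, 57, 106, 116, 114, 111, 75, 62, 106, 112, 111, 111, 113, 116, 117, 117], [116, 117, 98, 55, 81, 110, 116, 113, 110, 68, 58, 105, 11
[... 551 characters left out ...]
, 112, 116, 117, 117, 116, 117, 117], [72, 51, 105, 116, 116, 114, 82, 57, 100, 111, 113, 111, 112, 117, 117, 118, 117, 118, 119], [63, 78, 113, 119, 118, 117, 92, 90, 113, 117, 112, 112, 114, 115, 115, 115, 115, 115, 115], [51, 103, 117, 123, 119, 117, 116, 119, 121, 116, 116, 114, 115, 116, 116, 117, 116, 116, 116], [43, 107, 117, 116, 113, 113, 116, 114, 114, 118, 120, 117, 116, 115, 116, 116, 116, 116, 116], [66, 57, 111, 114, 112, 112, 113, 112, 112, 112, 113, 113, 114, 114, 114, 114, 114, 114, 114], [115, 98, 65, 67, 84, 100, 104, 111, 114, 113, 114, 114, 113, 113, 112, 113, 112, 113, 113], [114, 114, 115, 114, 108, 108, 114, 114, 115, 115, 115, 115, 115, 115, 114, 116, 115, 114, 114]]
```

Both views agree on the carrier pose: the predicted handle and ledge corners match the masks. A cross grip that opens fully at the ledge would hit the handle, because the finger backs reach 57.5 mm and the handle face is at 53 mm. So I'll grip the blank end to end (80 mm within the 88 mm opening).

```bash
cat >> h.py <<'E'
C=np.array([.57024,.19632]); YAW=117.06
cx_=np.array([np.cos(np.radians(YAW)),np.sin(np.radians(YAW))]); cy_=np.array([-cx_[1],cx_[0]])
def ori(yaw_closing,p):   # tool down, y along yaw_closing; choose the half turn with most room on joint 6
    best=None
    for k in(0,180):
        o=[180,0,(yaw_closing+90+k+180)%360-180]; q=r.inverse_kinematics(p,o)
        if q is not None and (best is None or abs(q[5])<abs(best[1][5])): best=(o,q)
    return best
E
python3 - <<'E'
from h import *
import pickle
d=pickle.load(open("s0.pkl","rb")); s=d["top"]; g=s["frame"].mean(2)
m=np.zeros(g.shape,np.uint8); m[203:242,433:453]=g[203:242,433:453]<95
n,lab,st,ce=cv2.connectedComponentsWithStats(m,connectivity=8)
for i in range(1,n):
    if st[i][4]<20: continue
    v,u=np.nonzero(lab==i); X=np.array([ray(s,a,b,.013)[:2] for a,b in zip(u,v)])
    vx,vy,x0,y0=cv2.fitLine(X.astype(np.float32),2,0,.01,.01).ravel(); t=(X-[x0,y0])@[vx,vy]
    mid=np.array([x0,y0])+(t.max()+t.min())/2*np.array([vx,vy])
    print(st[i].tolist(),"mid",mid.round(4),"len",round(np.ptp(t),4),"yaw",round(np.degrees(np.arctan2(vy,vx)),2))
    p=[*mid,.25]; print(ori(np.degrees(np.arctan2(vy,vx)),p))
print(ori(YAW,[*(C-.06*cy_),.3]),ori(YAW+90,[*C,.373]))
E
```

```text
[433, 204, 8, 37, 77] mid [ 0.545  -0.2156] len 0.0758 yaw -10.53
([180, 0, np.float32(79.46893)], array([-24.91353613,   4.51178501,  86.96911854,   0.        ,
        88.51909645, -14.38246923]))
[440, 211, 5, 21, 43] mid [ 0.5459 -0.2278] len 0.0431 yaw -13.59
([180, 0, np.float32(76.41351)], array([-25.94434238,   5.32613918,  86.10795761,   0.        ,
        88.56590321, -12.35785557]))
([180, 0, 27.059999999999945], array([ 1.67835814e+01,  1.50908430e+01,  7.00868873e+01, -2.54444375e-14,
        9.48222698e+01,  7.97235814e+01])) ([180, 0, 117.05999999999995], array([ 15.76551138,   5.45442364,  73.46631985,   0.        ,
       101.07925651, -11.29448862]))
```

Run:
```python
from h import *
import pickle
d=pickle.load(open("s0.pkl","rb"))
s=d["top"]; g=s["frame"].mean(2)
# per-row subpixel centres: groove near u=442.7-0.2(v-219), outer side near 436.6
for nm,u0,r0,r1,z in(("groove",442.5,213,229,.013),("side",436.6,208,232,.009)):
    X=[]
    for v in range(r0,r1):
        uc=u0-.21*(v-219); us=np.arange(int(round(uc))-3,int(round(uc))+4); w=np.clip(108-g[v,us],0,None); X.append(ray(s,(w*us).sum()/w.sum(),v,z)[:2])
    X=np.array(X,np.float32); vx,vy,x0,y0=cv2.fitLine(X,2,0,.001,.001).ravel()
    yw=np.degrees(np.arctan2(vy,vx)); print(nm,yw, x0,y0,"y at x=.5455",y0+(.5455-x0)*vy/vx)
# cross-check in scene view
q=d["scene"]; p=proj(q,[.5458,-.2275,.013]); print(p)
cv2.imwrite("pics/sc.png",cv2.convertScaleAbs(cv2.resize(q["frame"][140:195,230:305],None,fx=8,fy=8,interpolation=cv2.INTER_CUBIC),alpha=1.3)[:,:,::-1]); print((p[0]-230)*8,(p[1]-140)*8)
```

```text
groove -14.21361 0.5469247 -0.22818261 y at x=.5455 -0.22782174
side -14.153903 0.5497678 -0.21708077 y at x=.5455 -0.2160045
[np.float64(261.3004337958811), np.float64(164.07586504062508)]
250.4034703670486 192.6069203250006
```

View pics/sc.png

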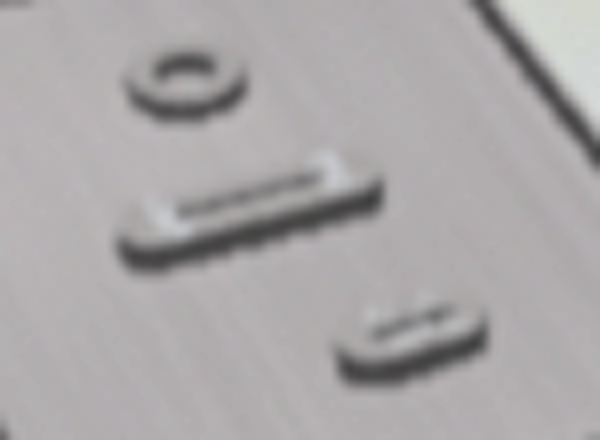

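The scene crop shows the groove's centre at about (250,197). My estimate projects to (250,193), well under 1 px in the full frame. The yaw is −14.2°, so I'll pick.

```bash
python3 - <<'E'
from h import *
B=np.array([.5457,-.2277]); o,q=ori(-14.2,[*B,.30])
r.reach([*B,.30],o); r.servo_line([*B,.21],speed=.12); r.servo_line([*B,.1885],speed=.04)
print(r.sense()["contact_force"]); 
r.grab(20); s=r.sense(); print(s["clock"],s["opening"],s["gripper_force"],s["contact_force"],s["tcp_pos"])
if .075<s["opening"]<.085:
    r.servo_line([*B,.33],speed=.12); s=r.sense(); print(s["clock"],s["opening"],s["gripper_force"],s["contact_force"],s["orientation"])
    snap("scene","pics/p1.png")
E
python3 -c "
import cv2;a=cv2.imread('pics/p1.png')[20:240,150:430];cv2.imwrite('pics/p1c.png',cv2.resize(a,None,fx=2.7,fy=2.7))"
```

```text
[ 0.11070667 -0.83689184  0.58015643]
5.0 0.07902965764595193 20.00012755393982 [1.12554539 1.2556628  0.23677888] [ 0.5458245  -0.22773105  0.18886515]
6.3333 0.07901722836037792 19.99988615512848 [-0.15752818  0.02619523 -0.83695996] [-1.79888141e+02 -2.12323927e-02  7.57980112e+01]
```

View pics/p1c.png

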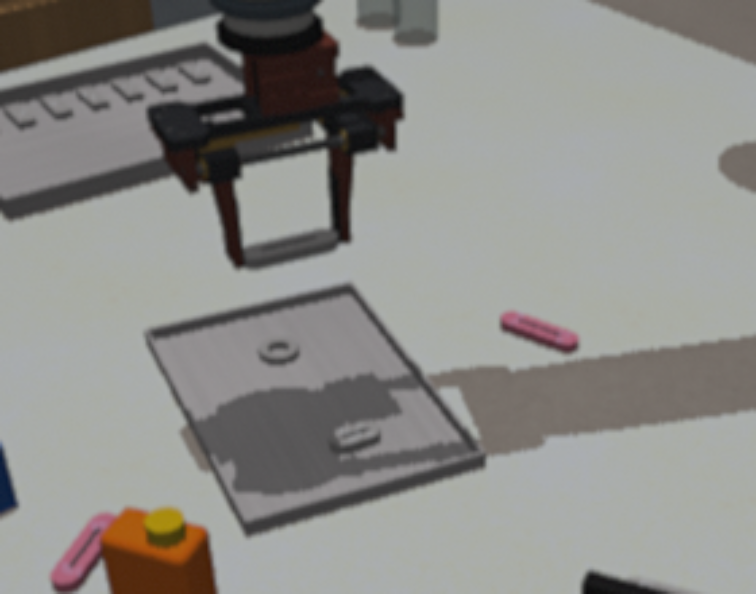

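The blank is held level by its ends, and the other parts are untouched. Next is placing it.

Run:
```python
from h import *
L=C-.06*cy_; o,q=ori(YAW,[*L,.33]); print(L,o)
r.reach([*L,.33],o); r.servo_line([*L,.24],speed=.1); r.servo_line([*L,.2235],speed=.03); r.wait(.2)
f0=r.sense()["contact_force"][2]; z=.2235
while z>.2185:
    z-=.0005; r.servo_line([*L,z],speed=.02); s=r.sense()
    if s["contact_force"][2]-f0>1.5: break
print(s["clock"],z,s["tcp_pos"],s["contact_force"],f0,s["opening"])
```

```text
[0.62367184 0.2236154 ] [180, 0, 27.059999999999945]
11.5083 0.2205 [0.62365691 0.22363588 0.22085354] [-0.88790072  0.32381481  2.18136545] -0.8659091929624575 0.07938259514308385
```

Contact came at the predicted height (z = 0.2209). I'll release, retreat and check.

Run:
```python
from h import *
r.let_go(); p=r.sense()["tcp_pos"]
r.servo_line([p[0],p[1],.30],speed=.08); r.servo_line([.50,.0,.36],speed=.25)
s=snap("top","pics/t2.png"); q=snap("scene","pics/s2.png"); print(r.sense()["clock"])
a=cv2.resize(s["frame"][160:270,185:295],None,fx=3.6,fy=3.6,interpolation=cv2.INTER_CUBIC)
b=cv2.resize(q["frame"][225:325,335:445],None,fx=3.6,fy=3.6,interpolation=cv2.INTER_CUBIC); b=cv2.copyMakeBorder(b,0,36,0,0,cv2.BORDER_CONSTANT)
im=np.hstack([a,b])[:,:,::-1].copy()
cv2.imwrite("pics/c2.png",im)
for sg in(-1,1):
  for e in(-.04,.04): print(np.round([(np.array(proj(s,[*(C+sg*.06*cy_+e*cx_),.045]))-[185,160])*3.6],0).tolist())
```

```text
14.3333
[[195.0, 57.0]]
[[67.0, 122.0]]
[[292.0, 244.0]]
[[161.0, 313.0]]
```

View pics/c2.png

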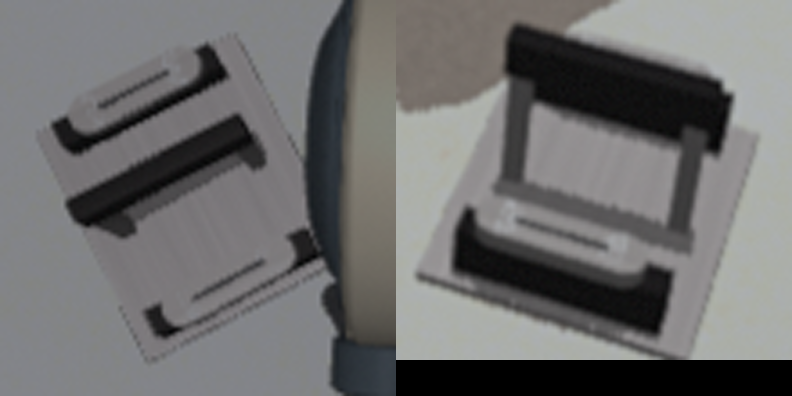

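The blank lies along the empty ledge, with its groove centre at crop (134,89) against the expected (131,89.5). That is within about 1 mm and 1°, and the mate is unmoved. Now I'll lift by the handle.

Run:
```python
from h import *
o,q=ori(YAW+90,[*C,.36])
r.reach([*C,.36],o); r.servo_line([*C,.28],speed=.1); r.servo_line([*C,.252],speed=.05)
r.wait(.2); f0=np.array(r.sense()["contact_force"]); r.grab(55); r.wait(.3)
s=r.sense(); print(s["clock"],s["opening"],s["gripper_force"],s["contact_force"],s["tcp_pos"])
if .010<s["opening"]<.018:
    p=s["tcp_pos"]; r.servo_line([C[0],C[1],.262],speed=.02); r.wait(.3)
    s=r.sense(); print(s["contact_force"],s["torque"],s["opening"],s["tcp_pos"])
    q=snap("scene","pics/s3.png"); cv2.imwrite("pics/s3c.png",cv2.resize(q["frame"][150:325,300:480],None,fx=3.3,fy=3.3,interpolation=cv2.INTER_CUBIC)[:,:,::-1])
```

```text
18.7417 0.013785206295944267 54.99972939491272 [ 2.48033053  1.08100786 -1.65670458] [0.57036311 0.19639339 0.25207326]
[ 0.23690173  0.09983655 -6.29498165] [-0.08971624 -0.00284734  0.02116498] 0.01375687718544263 [0.57020063 0.19633034 0.26189578]
```

View pics/s3c.png

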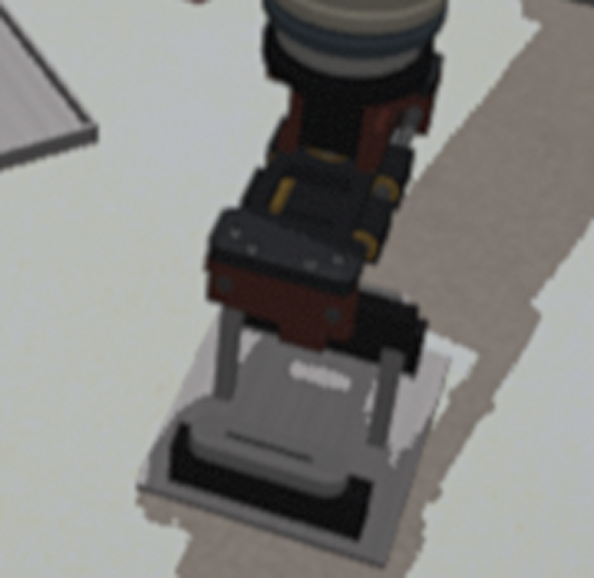

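The carrier is clear of the bench (6.3 N is the full weight), level, with the blank still in place. I'll lift to 12 cm.

Run:
```python
from h import *
r.servo_line([*C,.373],speed=.06); r.wait(.8)
s=r.sense(); print(s["clock"],s["contact_force"],s["torque"],s["opening"],s["tcp_pos"],s["orientation"],np.abs(s["joint_vel"]).max())
q=snap("scene","pics/s4.png"); t=snap("top","pics/t4.png")
a=q["frame"][100:300,300:490];b=t["frame"][120:320,130:320]
cv2.imwrite("pics/c4.png",cv2.resize(np.hstack([a,b]),None,fx=2.1,fy=2.1,interpolation=cv2.INTER_CUBIC)[:,:,::-1])
for b_ in(-1,1):
  for a_ in(-1,1): X=[*(C+a_*.065*cx_+b_*.075*cy_),.127]; print("base corner",b_,a_,np.round((np.array(proj(q,X))-[300,100])*2.1),np.round((np.array(proj(t,X))-[130,120])*2.1+[399,0]))
```

```text
22.5417 [ 0.42346412 -0.08348981 -6.79661931] [-0.03114872  0.05188987 -0.00427684] 0.013549739782462406 [0.57025343 0.19631103 0.37303392] [1.79995257e+02 2.31615597e-03 1.17059480e+02] 0.10254541499013546
base corner -1 -1 [ 88. 313.] [629.  67.]
base corner -1 1 [263. 364.] [493. 135.]
base corner 1 -1 [151. 194.] [707. 217.]
base corner 1 1 [307. 234.] [569. 290.]
```

View pics/c4.png

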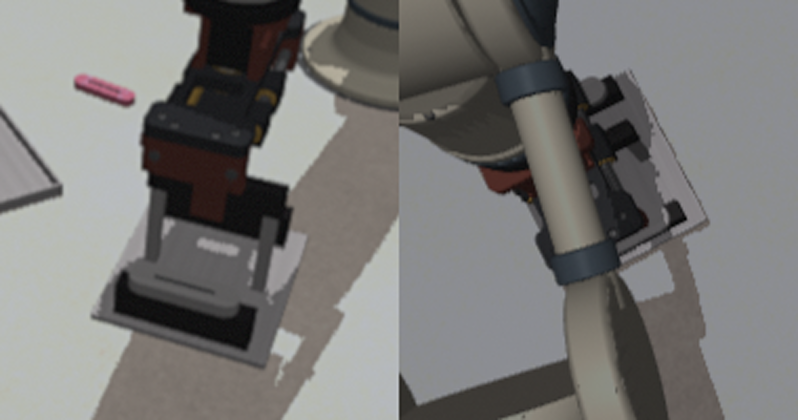

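The carrier is level at 12 cm: the corners are seen at (91,315), (265,366) and (307,234) against the predicted (88,313), (263,364) and (307,234). The full weight is carried and the placed blank is still resting on its ledge.

```bash
python3 -c "
from h import *
print(r.hand_in())"
```

```text
the job is handed in; nothing more can be done
None
```

The job is handed in: the long blank was set down and released on the empty ledge, within about 1 mm of centre, and the carrier is held level by its handle about 12 cm above the bench; in the last pictures the arm mostly hid the other blank, but the wrist still carried the full weight.

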